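Fit the plug-in module in the heating controller

TASK

Turn the red quarter-turn latch on the heating controller so that the clear cover springs open, then take the orange module from the tray and press it into the recess under the cover until it is fully home, its face flush with the panel. Leave the cover open, and do not disturb the grey spare module or the other things on the counter.

Things in the scene. Friction and masses are not known exactly. Their poses are not given: they have to be found in the camera images.
- latch (a joint): turn of the red cam latch (rad). At 0 its flat tongue points left (panel +y), over the clear cover's edge. It turns anticlockwise as seen facing the panel, the tongue swinging down the slope towards the robot, to a stop at 1.6. It starts between 0 and 0.2; beyond about 0.8 the cover is free. It stays where it is left; turning takes about 0.04 N m
- latch_grip (a point): on the latch's axis, 32 mm above the panel, where to grip. z points out of the panel; it turns with the latch: y along the tongue and the grip bar, x across. Bar: 12 mm thick (x), 36 mm long (y), 9 to 40 mm above the panel. Tongue: 5 to 9 mm above the panel, 14 mm wide, 52 mm out along +y. Round boss: radius 16 mm, 10 mm high. Axis 80 mm right of (panel -y), 16 mm down the slope from the recess's centre
- door (a joint): opening of the clear sprung cover (rad): 0 shut, 2.3 fully open. A hood 66 mm along the slope, 72 mm wide over its flanges, 41 mm high, hinged on its upper edge, 36 mm up the slope from the recess's centre. A weak spring swings it up and away from the robot within about a second once the latch lets go, and keeps it open
- door_edge (a point): middle of the cover's lower (free) edge, at the flange; moves with the cover
- bay (a point): centre of the recess's mouth, in the panel's face. z points out of the panel (up and towards the robot), x up the slope, y left along the panel. Recess 53 mm (x) by 43 mm (y), 24 mm deep, square to the panel. Two sprung balls in its side walls (y = +-21.5 mm, 11 mm deep) stick out 3 mm: the module stops 5 to 10 mm proud by its own weight, is pushed home with up to 15 N, and is then held
- console: the heating controller: white console 262 mm wide, fixed, origin at the centre of its underside, its front to the robot. Its flat grey panel slopes 32 degrees, rising away from the robot, from 68 to 152 mm above the counter; besides latch and cover only flat lamps and labels up to 2 mm high are on it
- module: the orange module (0.08 to 0.17 kg), upright in the tray. Origin: centre of its underside. Body 50 mm (x) by 40 mm (y) by 24 mm high; its lowest 8 mm taper in by 3 mm a side as a lead-in. On its face a grip 36 mm long (x), 12 mm thick (y), 32 mm high. It fits either way round, its x along the recess's x; on the recess's floor its face is flush with the panel
- module_face (a point): centre of the module's face (the foot of its grip), 24 mm above its underside, same axes as the module
- tray: shallow aluminium tray, 160 mm (x) by 270 mm (y), 12 mm high with a 3 mm floor, fixed to the counter, level. Origin: centre of its underside
- spare: the grey spare module, the same shape and size as the orange one (body 50 x 40 x 24 mm, grip 32 mm high), standing beside it in the tray; leave it there. Origin: centre of its underside
- fitting: small brass fitting in the tray, 24 mm across, 18 mm high; origin: centre of its underside
- screwdriver: screwdriver lying on the counter between the robot and the work, under 30 mm high; origin at its underside, its x axis along the tool towards the tip
- mug: blue mug, 80 mm across, 90 mm high; origin: centre of its underside
- jar: glass jar with a steel cap, 56 mm across, 70 mm high; origin: centre of its underside
- filter_can: black can with a red band, 64 mm across, 120 mm high; origin: centre of its underside
- tape: roll of yellow tape lying flat, 90 mm across, 20 mm high; origin: centre of its underside
- torch: black and yellow torch lying on the counter, about 135 mm long, 40 mm high; origin at its underside
Things that resemble listed ones, but are neither listed nor needed, are in the scene too. There is more than one size of the module; the job needs the smallest.

How it is judged:
By the outcome, as a careful person would: the job done as asked, in the order asked, and still so for the second after the job is handed in, with the robot touching nothing.
It also fails if it takes over 59 s, if anything falls off the work surface, if the arm or the gripper's body presses on something with over 40 N, if the wrist force passes 120 N, or if a joint passes its speed limit or range.

ROBOT

A 7-joint arm with a two-finger parallel gripper is mounted at the origin on the work surface. World frame = base frame: x ahead of the robot, y to its left, z up, the work surface at z = 0. Lengths are in m, angles in rad, forces in N, time in s.
With the tool pointing down it reaches from about 0.4 to 0.85 m from the base axis. Payload 10.4 kg.
Tool frame: the origin (TCP) lies at the very end of the fingers, on their centre line; the grasp point (between the pads) lies 19 mm behind it; x points along the fingers, z is the direction in which the jaws open and shut, and the axes are right-handed (so a half turn about x gives the same grasp; the last joint's range is limited). The gripper opens to 85 mm and grips with 20 to 120 N. Pads are 22 mm wide; open, the fingers measure 114 mm over their backs; the gripper's body (76 mm by 85 mm) begins 54 mm behind the grasp point. The pads swing forward as they close: fully open they stand 13 mm farther back than shut.
Start: joints at [1.277, 0.332, -0.065, 1.46, 0.022, 1.35, -0.088], TCP at [0.167, -0.602, 0.208] pointing down, gripper open.
Joint ranges: [-2.6, 2.6], [-0.5, 2.12], [-1.47, 1.34], [0.16, 2.42], [-1.27, 4.41], [0.06, 2.06], [-2.6, 2.6]. Speed limits (rad/s): [2.22, 2.22, 2.79, 2.79, 3.14, 3.14, 3.14].

INTERFACE

Orientations are given as a unit quaternion [x, y, z, w].
In Python, from workcell import readout, camera, manip gives the robot as it stands.
- The arm moves only by the shell command python3 -m inch 'ROWS' [FORCE]. ROWS is JSON, a list of rows, each a list of 3 entries, a list of its own where there are three numbers: the turn, a rotation vector about the tool's x, y, z in degrees, then the shift along the tool's x, y, z in mm, then the closure, from 0 (fully open) to 1 (shut). In form: [[[wx, wy, wz], [dx, dy, dz], hand], ...]. A call has 1 to 10 rows; each row is the pose to reach, as a shift and turn from the pose measured when the call began, along the tool's axes at that moment; what a row does not reach only later rows make up. A row lasts 1/8 s, in which the tool goes at most 62.5 mm and 10.7 degrees, less where a joint would pass 70% of its speed; a pose out of reach is approached as far as the arm can. A call with a gripper value outside its range is refused whole. The fingers move at their own pace and stop on an object; FORCE is the grip in N (left out, the last holds). Time passes only in rows, so rows that repeat a pose let the fingers close. It gives the time, the measured TCP pose, the force and the opening at its end, in the units of the state.
- readout.get_obs(): the state, without advancing time (a new reading comes with each control period).
- camera(name): name is "scene" or "top" or "wrist"; returns a dict with "pixels" (420x560x3 uint8, red, green, blue), "range_z" (420x560 float32, m along the optical axis (not along the pixel's ray), 0 where there is no reading), "intrinsics" (3x3 intrinsics, pixels), "extrinsics" (4x4, takes a point from world to camera coordinates); the wrist camera has in their place "T_tool_cam" (4x4, takes a point from camera to tool coordinates, whose origin is the TCP and whose axes are the tool frame's). Camera axes: x right, y down, z forward; pixel columns grow to the right and rows downward; lengths in m; the calibration is good to about 2 mm. A picture is of the moment at which its call begins: read the wrist's pose just before it.
- manip.hand_in(): hands the job in, once; it reports no verdict.
The state is a dict: "clock": time; "joint_pos": joint angles; "joint_velocities": joint speeds; "tau": joint torques, N m; "position": TCP position; "ee_rot": TCP orientation; "ft_force": force on the tool from outside, world axes, zero at the start; "torque": the same for the moment, N m; "grip_width": opening from 0.0 (shut) to 1.0 (fully open).
Only numpy, scipy, OpenCV 4.12 (cv2) and the standard library are available. Lean on these libraries where they do the work, as an engineer would, in place of code of your own. Each camera call takes 0.05 s, during which the arm holds its last target.

## Working session

There is one attempt and no reset: what is moved stays moved. The work goes in short steps, Python scripts to look and compute and a shell command to move; the robot and the scene stay as the last step left them, time stands still between calls to the robot, and variables do not carry over. Pictures are saved under pics/ and viewed, and the job is handed in when it is done.

```bash
ls; mkdir -p pics; python3 - <<'E'
from workcell import readout, camera, manip
import cv2,numpy as np,pickle
o=readout.get_obs(); print(o)
for n in("scene","top","wrist"):
    c=camera(n); pickle.dump(c,open(f'pics/{n}0.pkl','wb'))
    cv2.imwrite(f'pics/{n}0.png',c['pixels'][:,:,::-1])
    print(n,c['intrinsics'].tolist(),c.get('extrinsics',c.get('T_tool_cam')).round(4).tolist())
E
```

```text
pics
{'clock': 0.0, 'joint_pos': array([ 1.27738777,  0.33284993, -0.06469232,  1.46092917,  0.02160783,
        1.34988802, -0.08853608]), 'joint_velocities': array([-3.53064677e-04, -5.97607560e-05, -1.64755867e-03, -1.02989292e-03,
       -8.06281723e-04,  7.67675069e-04, -7.77679111e-05]), 'tau': array([ 6.71118578e-04, -6.25435567e+01,  4.91931033e-02, -3.91592181e+01,
        1.60613086e-02,  1.02312016e-02,  1.40531904e-05]), 'position': array([ 0.16707437, -0.60184182,  0.20673543]), 'ee_rot': array([ 0.42820754,  0.56331758, -0.42765995,  0.56251095]), 'ft_force': array([ 0.34899982, -0.49248541, -0.75070557]), 'torque': array([ 0.02809401,  0.0015819 , -0.00860949]), 'grip_width': 0.9998240255624669}
scene [[498.2658809969511, 0.0, 283.2444145411278], [0.0, 498.2658809969511, 202.38398446693952], [0.0, 0.0, 1.0]] [[0.0361, 0.9993, 0.0071, 0.0002], [0.6779, -0.0193, -0.7349, -0.2727], [-0.7343, 0.0314, -0.6781, 2.0498], [0.0, 0.0, 0.0, 1.0]]
top [[535.557426801259, 0.0, 289.6274160593582], [0.0, 535.557426801259, 207.34045416779648], [0.0, 0.0, 1.0]] [[-0.0285, -0.9995, 0.0106, -0.0115], [-0.9907, 0.0268, -0.1335, 0.5626], [0.1331, -0.0143, -0.991, 1.4461], [0.0, 0.0, 0.0, 1.0]]
wrist [[297.53016067473567, 0.0, 284.5771795909851], [0.0, 297.53016067473567, 214.43332366671763], [0.0, 0.0, 1.0]] [[0.0007, -0.267, 0.9637, -0.166], [0.0002, -0.9637, -0.267, 0.0678], [1.0, 0.0004, -0.0006, -0.0007], [0.0, 0.0, 0.0, 1.0]]
```

View pics/scene0.png

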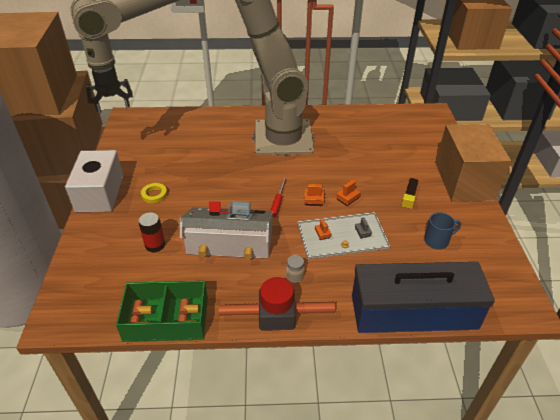

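View pics/top0.png

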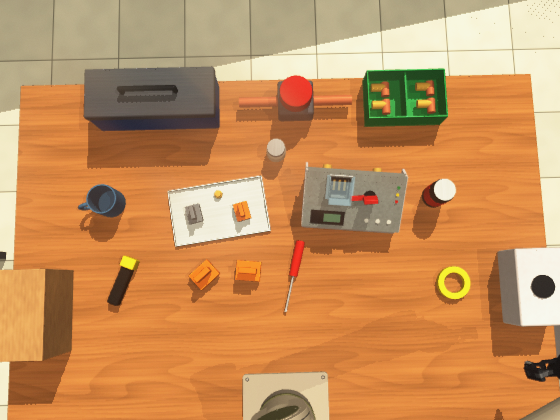

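View pics/wrist0.png

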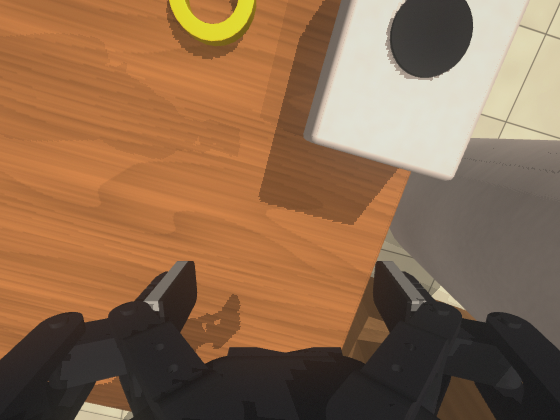

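```bash
cat > h.py <<'E'
import numpy as np,cv2,pickle
from scipy.spatial.transform import Rotation as R
def cloud(c,obs=None):
    K=c['intrinsics'];z=c['range_z'];v,u=np.mgrid[:z.shape[0],:z.shape[1]]
    P=np.stack([(u-K[0,2])/K[0,0]*z,(v-K[1,2])/K[1,1]*z,z],-1)
    if 'extrinsics' in c: M=np.linalg.inv(c['extrinsics'])
    else:
        T=np.eye(4);T[:3,:3]=R.from_quat(obs['ee_rot']).as_matrix();T[:3,3]=obs['position'];M=T@c['T_tool_cam']
    return P@M[:3,:3].T+M[:3,3],z>0
def orange(p):
    h=cv2.cvtColor(p,cv2.COLOR_RGB2HSV);return (h[...,0]>4)&(h[...,0]<16)&(h[...,1]>200)&(h[...,2]>120)
def red(p):
    h=cv2.cvtColor(p,cv2.COLOR_RGB2HSV);return ((h[...,0]<4)|(h[...,0]>176))&(h[...,1]>190)&(h[...,2]>90)
E
python3 - <<'E'
from h import *
for n in('top','scene'):
    c=pickle.load(open(f'pics/{n}0.pkl','rb'));P,ok=cloud(c);p=c['pixels']
    if n=='top':
        a=cv2.resize(p[140:300,150:420],None,fx=2.9,fy=2.9,interpolation=cv2.INTER_CUBIC);cv2.imwrite('pics/z0.png',a[:,:,::-1])
        b=[(slice(165,235),slice(300,410))]
    else: b=[(slice(195,260),slice(175,275))]
    s=b[0];m=ok[s]
    Q=P[s][m]
    # panel fit: normal near (-sin32,0,cos32)
    import itertools
    rng=np.random.default_rng(0);best=0
    for _ in range(3000):
        t=Q[rng.choice(len(Q),3,replace=False)];nn=np.cross(t[1]-t[0],t[2]-t[0]);l=np.linalg.norm(nn)
        if l<1e-6: continue
        nn/=l;nn*=np.sign(nn[2])
        if abs(nn[2]-np.cos(np.radians(32)))>.05: continue
        k=(abs((Q-t[0])@nn)<.003)
        if k.sum()>best: best=k.sum();K=k
    I=Q[K];ce=I.mean(0);nn=np.linalg.svd(I-ce)[2][2];nn*=np.sign(nn[2])
    print(n,best,len(Q),'n',nn,np.degrees(np.arccos(nn[2])),'yaw',np.degrees(np.arctan2(-nn[1],-nn[0])),'c',ce)
    rm=red(p)[s]&m
    r=P[s][rm];h=(r-ce)@nn
    print('red h',np.percentile(h,[5,50,95]),len(r))
    bar=r[h>.033];print('bar',bar.mean(0),len(bar))
    om=orange(p)&ok
    nl,L,st,cc=cv2.connectedComponentsWithStats(om.astype(np.uint8))
    for i in range(1,nl):
        if st[i,4]>60:
            q=P[L==i];print('orange',cc[i].round(),st[i,4],np.median(q,0).round(3),'zmax',q[:,2].max().round(3))
E
```

```text
top 3274 7668 n [-0.53214846  0.04586821  0.84540767] 32.28435977061516 yaw -4.926398521672939 c [ 0.56117342 -0.19819473  0.11028853]
red h [0.00510252 0.02416505 0.0419385 ] 162
bar [ 0.55687095 -0.23275931  0.15540939] 62
orange [203. 275.] 375 [0.382 0.214 0.034] zmax 0.082
orange [246. 273.] 280 [0.382 0.097 0.034] zmax 0.082
scene 953 6479 n [-0.51134941  0.05270074  0.85775545] 30.934508751822122 yaw -5.884247890383049 c [ 0.53864429 -0.20305298  0.09266902]
red h [-0.013667    0.0183353   0.03931096] 160
bar [ 0.5634787  -0.23387501  0.15255082] 31
orange [348. 192.] 324 [0.4   0.209 0.032] zmax 0.081
orange [314. 194.] 348 [0.405 0.092 0.034] zmax 0.079
orange [322. 230.] 178 [0.575 0.105 0.026] zmax 0.061
```

View pics/z0.png

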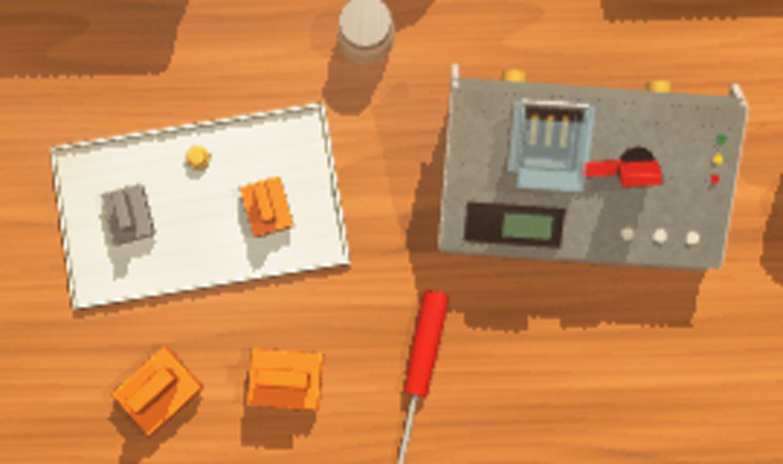

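```bash
cat >> h.py <<'E'
def rel(obs,pos,Rm):
    R0=R.from_quat(obs['ee_rot']).as_matrix()
    return np.degrees(R.from_matrix(R0.T@Rm).as_rotvec()).round(2), (R0.T@(np.asarray(pos)-obs['position'])*1000).round(1)
def frame(xdir,zdir):
    x=np.array(xdir,float);x/=np.linalg.norm(x);z=np.array(zdir,float);z-=x*(x@z);z/=np.linalg.norm(z)
    return np.stack([x,np.cross(z,x),z],1)
yaw=np.radians(-4.8);t=np.radians(32)
PX=np.array([np.cos(t)*np.cos(yaw),np.cos(t)*np.sin(yaw),np.sin(t)])
PY=np.array([-np.sin(yaw),np.cos(yaw),0]);PZ=np.cross(PX,PY)
E
python3 - <<'E'
from h import *
from workcell import readout
o=readout.get_obs();print(R.from_quat(o['ee_rot']).as_matrix().round(3))
print(PX,PY,PZ)
for s in(1,-1):
    g=np.array([.557,-.233,.155])
    F=frame(-PZ,s*PX)
    print(s,rel(o,g+PZ*.12,F))
E
```

```text
[[-0.     0.964  0.268]
 [ 0.001  0.268 -0.964]
 [-1.    -0.    -0.001]]
[ 0.84507387 -0.07096284  0.52991926] [0.08367784 0.99649286 0.        ] [-0.52806076  0.0443425   0.8480481 ]
1 (array([-67.78, -27.97,  19.4 ]), array([ -49.6,  414.7, -273.3]))
-1 (array([107.02,  21.32,  30.75]), array([ -49.6,  414.7, -273.3]))
```

```bash
python3 -m inch '[[[0,0,0],[-60,0,0],0],[[0,0,0],[-120,0,0],0],[[-5,-2,1],[-170,40,-25],0],[[-13,-5,3],[-180,90,-60],0],[[-22,-9,6],[-180,140,-95],0],[[-31,-13,9],[-160,190,-130],0],[[-40,-17,12],[-140,245,-163],0],[[-49,-20,14],[-115,300,-200],0],[[-58,-24,16.5],[-85,355,-235],0],[[-67.8,-28,19.4],[-50,415,-273],0]]'; python3 -m inch '[[[0,0,0],[0,0,0],0],[[0,0,0],[0,0,0],0]]'
cat > snap.py <<'E'
import sys
from h import *
from workcell import readout,camera
n,f=sys.argv[1:3]
o=readout.get_obs();c=camera(n);pickle.dump((o,c),open(f'pics/{f}.pkl','wb'));cv2.imwrite(f'pics/{f}.png',c['pixels'][:,:,::-1])
print(o['clock'],o['position'],o['joint_pos'].round(2),o['ft_force'].round(1),o['grip_width'])
E
python3 snap.py wrist w1; python3 -c "
from h import *
from workcell import readout
print(rel(readout.get_obs(),np.array([.557,-.233,.155])+PZ*.12,frame(-PZ,PX)))"
```

```text
clock: 1.4
position: [0.4687, -0.2552, 0.2755]
ee_rot: [0.019, 0.484, -0.036, 0.874]
ft_force: [1.5, -0.0, -1.5]
grip_width: 0.999
clock: 1.65
position: [0.4685, -0.2556, 0.2759]
ee_rot: [0.019, 0.484, -0.037, 0.874]
ft_force: [0.5, 0.0, 1.1]
grip_width: 0.996
1.65 [ 0.46854463 -0.25559521  0.27592273] [ 0.97 -0.26 -0.31  2.04 -0.47  0.91  0.77] [0.5 0.  1.1] 0.9964899727396725
(array([0.07, 0.12, 0.14]), array([28.6, 30.7,  8.7]))
```

View pics/w1.png

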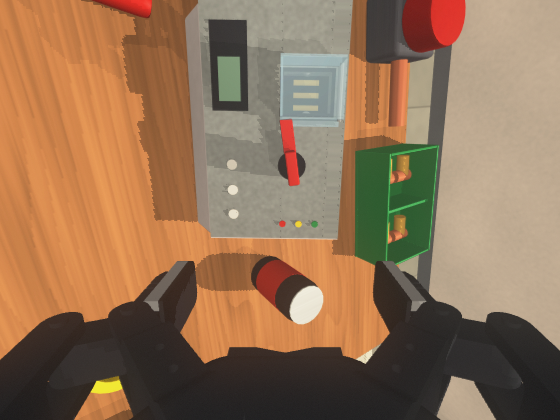

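```bash
cat > meas.py <<'E'
import sys
from h import *
o,c=pickle.load(open(f'pics/{sys.argv[1]}.pkl','rb'));P,ok=cloud(c,o);p=c['pixels']
m=np.zeros(ok.shape,bool);m[60:235,205:340]=1;m&=ok
# panel coordinates about nominal origin
h=cv2.cvtColor(p,cv2.COLOR_RGB2HSV)
s=P[ok&m&(h[...,1]<40)]
d=s@PZ;md=np.median(d);I=s[abs(d-md)<.003]
ce=I.mean(0);n=np.linalg.svd(I-ce,full_matrices=False)[2][2];n*=np.sign(n[2])
print('n',n,'tilt',np.degrees(np.arccos(n[2])),'yaw',np.degrees(np.arctan2(-n[1],-n[0])),'c',ce,len(I))
H=(P-ce)@n
r=red(p)&m
for lo,hi in((.003,.012),(.034,.046)):
    k=r&(H>lo)&(H<hi);q=P[k]; 
    if len(q)<5: continue
    uv=np.stack([(q-ce)@PX,(q-ce)@PY],1)
    b=cv2.minAreaRect((uv*1000).astype(np.float32))
    print(lo,len(q),'h',np.median(H[k]),'rect(panel xy mm)',b)
    ctr=ce+b[0][0]/1000*PX+b[0][1]/1000*PY
    print(' foot on panel',ctr)
E
python3 meas.py w1
python3 - <<'E'
import cv2
a=cv2.imread('pics/w1.png')[20:250,180:360];cv2.imwrite('pics/w1z.png',cv2.resize(a,None,fx=2.6*1.2,fy=2.6,interpolation=cv2.INTER_CUBIC))
E
```

```text
n [-0.52803541  0.05007397  0.84774477] tilt 32.032780643189405 yaw -5.417199414663022 c [ 0.55207699 -0.22876973  0.10460046] 17014
0.003 106 h 0.009001481147674004 rect(panel xy mm) ((25.76730728149414, 29.803266525268555), (11.84109878540039, 34.06106948852539), 7.884352207183838)
 foot on panel [ 0.57634614 -0.20089951  0.11825505]
0.034 303 h 0.039875232928794226 rect(panel xy mm) ((30.00456428527832, -2.328927993774414), (10.095465660095215, 33.9473991394043), 7.829025745391846)
 foot on panel [ 0.57723818 -0.2332197   0.12050046]
```

View pics/w1z.png

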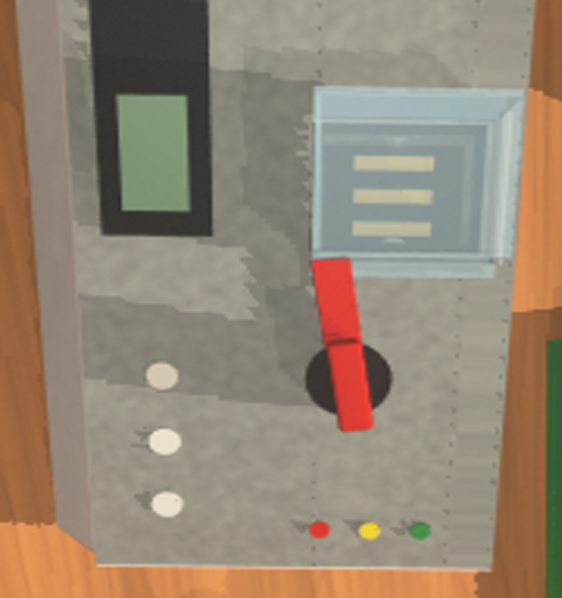

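```bash
python3 - <<'E'
from h import *
from workcell import readout
o=readout.get_obs();A=np.array([.5772,-.2332,.1205]);a=np.radians(7.8)
F=frame(-PZ,np.cos(a)*PX+np.sin(a)*PY)
for h in(.08,.014):print(h,rel(o,A+PZ*h,F))
E
```

```text
0.08 (array([-7.73,  0.11,  0.15]), array([108.5,  32.3,   7.4]))
0.014 (array([-7.73,  0.11,  0.15]), array([174.5,  32.5,   7.2]))
```

```bash
python3 -m inch '[[[-4,0,0],[45,16,4],0],[[-7.7,0,0],[95,32,7],0],[[-7.7,0,0],[108,32,7],0],[[-7.7,0,0],[108,32,7],0],[[-7.7,0,0],[135,32.4,7.2],0],[[-7.7,0,0],[160,32.4,7.2],0],[[-7.7,0,0],[174.5,32.4,7.2],0],[[-7.7,0,0],[174.5,32.4,7.2],0],[[-7.7,0,0],[174.5,32.4,7.2],0]]' 30
python3 snap.py wrist w2;python3 - <<'E'
from h import *
from workcell import readout
o=readout.get_obs();A=np.array([.5772,-.2332,.1205]);a=np.radians(7.8)
F=frame(-PZ,np.cos(a)*PX+np.sin(a)*PY)
for h in(.08,.014):print(h,rel(o,A+PZ*h,F))
E
```

```text
clock: 2.82
position: [0.5698, -0.2333, 0.1336]
ee_rot: [-0.04, 0.484, -0.005, 0.874]
ft_force: [-0.1, -0.4, 0.0]
grip_width: 1.0
2.825 [ 0.56984183 -0.23334021  0.13357815] [ 0.87  0.06 -0.47  2.08 -0.31  0.49  0.7 ] [-0.1 -0.4  0. ] 0.9996331804068332
0.08 (array([-0.04,  0.16,  0.23]), array([-65. ,   0.5,  -0.4]))
0.014 (array([-0.04,  0.16,  0.23]), array([ 1. ,  0.8, -0.6]))
```

View pics/w2.png

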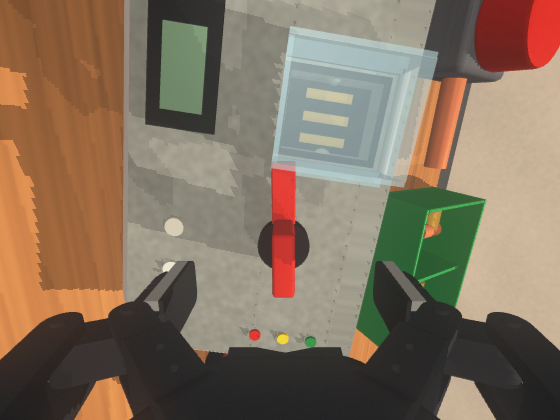

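```bash
python3 -m inch '[[[0,0,0],[0,0,0],1],[[0,0,0],[0,0,0],1],[[0,0,0],[0,0,0],1],[[0,0,0],[0,0,0],1],[[0,0,0],[0,0,0],1],[[0,0,0],[0,0,0],1],[[0,0,0],[0,0,0],1],[[0,0,0],[0,0,0],1]]' 30
```

```text
clock: 3.88
position: [0.5693, -0.2333, 0.1333]
ee_rot: [-0.04, 0.485, -0.005, 0.874]
ft_force: [-5.0, 0.7, 3.6]
grip_width: 0.116
```

```bash
python3 -m inch '[[[-8,0,0],[0,0,0],1],[[-17,0,0],[0,0,0],1],[[-26,0,0],[0,0,0],1],[[-35,0,0],[0,0,0],1],[[-44,0,0],[0,0,0],1],[[-53,0,0],[0,0,0],1],[[-62,0,0],[0,0,0],1],[[-70,0,0],[0,0,0],1],[[-76,0,0],[0,0,0],1],[[-76,0,0],[0,0,0],1]]' 30; python3 snap.py wrist w3;python3 snap.py scene s3
```

```text
clock: 5.12
position: [0.5689, -0.2335, 0.1331]
ee_rot: [-0.569, 0.386, 0.294, 0.664]
ft_force: [-4.1, -0.2, 1.8]
grip_width: 0.111
5.125 [ 0.5689247  -0.23353987  0.13312485] [ 0.96  0.07 -0.55  2.07 -0.29  0.49  2.01] [-4.1 -0.2  1.8] 0.11123207791332516
5.175 [ 0.56895218 -0.23355141  0.13314118] [ 0.96  0.07 -0.55  2.07 -0.29  0.49  2.01] [-5.2 -0.2  2.3] 0.11650550899216464
```

View pics/w3.png

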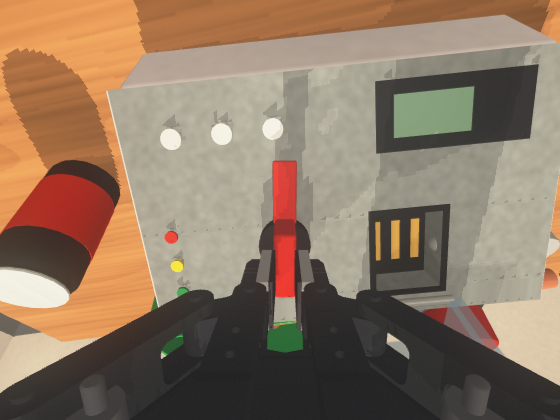

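View pics/s3.png

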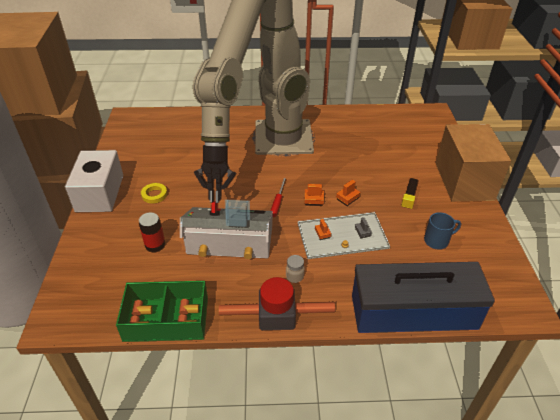

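```bash
python3 -m inch '[[[0,0,0],[0,0,0],0.6],[[0,0,0],[0,0,0],0.6],[[0,0,0],[0,0,0],0.6],[[0,0,0],[-15,0,0],0.6],[[0,0,0],[-45,0,0],0.6],[[0,0,0],[-90,-20,10],0.6],[[0,0,0],[-130,-20,30],0.2],[[0,0,0],[-140,-20,40],0],[[0,0,0],[-140,-20,40],0],[[0,0,0],[-140,-20,40],0]]' 30; python3 snap.py wrist w4
```

```text
clock: 6.48
position: [0.5182, -0.1914, 0.2632]
ee_rot: [-0.568, 0.386, 0.294, 0.665]
ft_force: [-0.5, -0.1, 0.2]
grip_width: 0.996
6.475 [ 0.5182401  -0.19140529  0.26323127] [ 1.   -0.25 -0.53  2.04 -0.43  0.83  2.04] [-0.5 -0.1  0.2] 0.9959305823614371
```

View pics/w4.png

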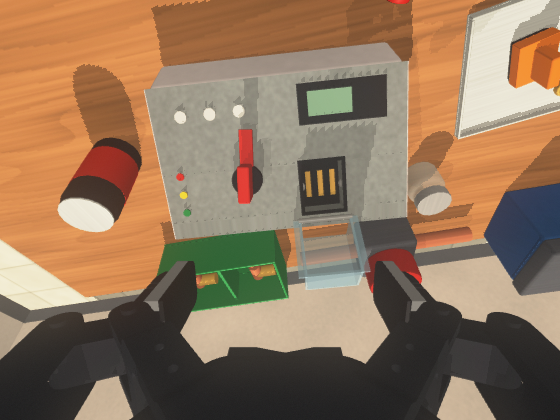

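```bash
cat > bay.py <<'E'
import sys
from h import *
o,c=pickle.load(open(f'pics/{sys.argv[1]}.pkl','rb'));P,ok=cloud(c,o);p=c['pixels']
r0,r1,c0,c1=map(int,sys.argv[2:6])
h=cv2.cvtColor(p,cv2.COLOR_RGB2HSV)
m=np.zeros(ok.shape,bool);m[r0:r1,c0:c1]=1
s=P[ok&m&(h[...,1]<40)&(h[...,2]>90)]
d=s@PZ;md=np.median(d);I=s[abs(d-md)<.003]
ce=I.mean(0);n=np.linalg.svd(I-ce,full_matrices=False)[2][2];n*=np.sign(n[2])
print('n',n,np.degrees(np.arccos(n[2])),'yaw',np.degrees(np.arctan2(-n[1],-n[0])),len(I))
H=(P-ce)@n
T=np.eye(4);T[:3,:3]=R.from_quat(o['ee_rot']).as_matrix();T[:3,3]=o['position'];M=T@c['T_tool_cam'];O=M[:3,3]
D=P-O;Q=O+D*((ce-O)@n/(D@n))[...,None]
px=np.cross(PY,n)
for nm,k in(('depth',ok&m&(H<-.002)),('dark',m&(h[...,2]<75))):
    k=cv2.morphologyEx(k.astype(np.uint8),cv2.MORPH_OPEN,np.ones((3,3)))
    nl,L,st,cc=cv2.connectedComponentsWithStats(k);i=1+np.argmax(st[1:,4])
    q=Q[L==i];uv=np.stack([(q-ce)@px,(q-ce)@PY],1)
    b=cv2.minAreaRect((uv*1000).astype(np.float32));print(nm,st[i],b,'->',ce+b[0][0]/1000*px+b[0][1]/1000*PY)
E
python3 bay.py w4 145 225 285 400; cat > meas2.py <<'E'
E
python3 - <<'E'
import cv2
a=cv2.imread('pics/w4.png')[130:300,220:420];cv2.imwrite('pics/w4z.png',cv2.resize(a,None,fx=3.5,fy=3.5,interpolation=cv2.INTER_CUBIC))
E
```

```text
n [-0.53106654  0.05274882  0.84568664] 32.254421640296336 yaw -5.6723665513402795 6135
depth [ 301  161   42   50 1848] ((1.1985359191894531, -29.51557731628418), (42.473358154296875, 52.30056381225586), 89.36198425292969) -> [ 0.59802524 -0.15557121  0.12857883]
dark [ 298  157   49   58 1675] ((1.5359783172607422, -29.050851821899414), (50.44771194458008, 60.32524490356445), 88.99279022216797) -> [ 0.59834849 -0.15513199  0.1287589 ]bay.py:13: RuntimeWarning: divide by zero encountered in divide
  D=P-O;Q=O+D*((ce-O)@n/(D@n))[...,None]
bay.py:13: RuntimeWarning: invalid value encountered in multiply
  D=P-O;Q=O+D*((ce-O)@n/(D@n))[...,None]
```

View pics/w4z.png

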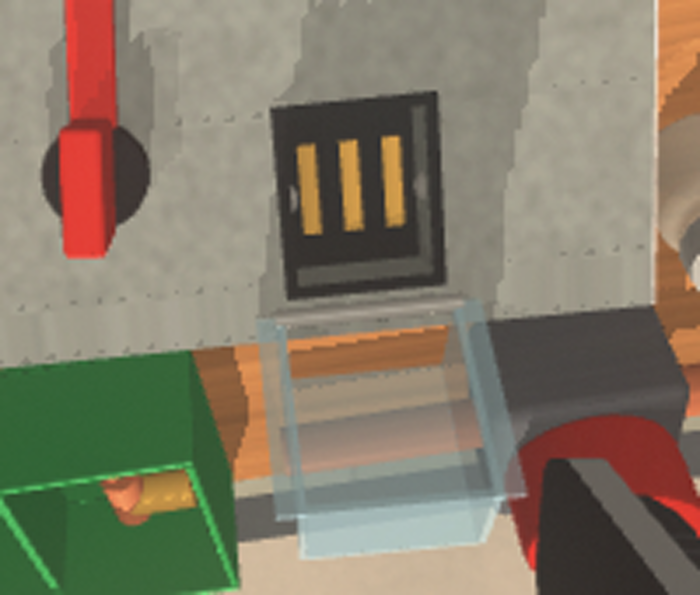

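```bash
sed -i 's/radians(-4.8)/radians(-5.5)/' h.py; python3 - <<'E'
from h import *
from workcell import readout
o=readout.get_obs()
print(rel(o,[.575,.105,.16],frame([0,0,-1],[0,1,0])))
print(rel(o,[.55,-.02,.25],frame([0,0,-1],[0,1,0])))
E
```

```text
(array([-11.02,   0.32,  32.05]), array([103.4,  61.4, 295.4]))
(array([-11.02,   0.32,  32.05]), array([ 19.8,  11.9, 173.3]))
```

```bash
python3 -m inch '[[[-2,0,6],[-10,0,55],0],[[-5,0,15],[-5,5,110],0],[[-8,0,24],[10,10,170],0],[[-11,0,32],[40,30,225],0],[[-11,0,32],[75,50,270],0],[[-11,0,32],[100,60,295],0],[[-11,0,32],[103,61,295],0],[[-11,0,32],[103,61,295],0],[[-11,0,32],[103,61,295],0]]'; python3 snap.py wrist w5
```

```text
clock: 7.65
position: [0.5756, 0.1031, 0.1611]
ee_rot: [-0.499, 0.498, 0.5, 0.502]
ft_force: [0.2, 0.1, -0.4]
grip_width: 1.0
7.65 [0.57561375 0.1030502  0.16113775] [ 0.53  0.45 -1.    1.6   0.38  1.31  1.04] [ 0.2  0.1 -0.4] 1.0004303049751815
```

View pics/w5.png

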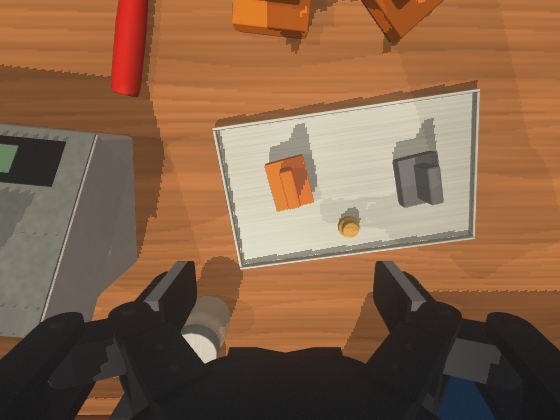

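```bash
cat > mod.py <<'E'
import sys
from h import *
o,c=pickle.load(open(f'pics/{sys.argv[1]}.pkl','rb'));P,ok=cloud(c,o);p=c['pixels']
r0,r1,c0,c1=map(int,sys.argv[2:6])
m=np.zeros(ok.shape,bool);m[r0:r1,c0:c1]=1
h=cv2.cvtColor(p,cv2.COLOR_RGB2HSV)
k=m&ok&(h[...,0]<18)&(h[...,1]>170)
z=P[...,2]
for lo,hi in((.02,.034),(.054,.065)):
    s=k&(z>lo)&(z<hi);q=P[s]
    b=cv2.minAreaRect((q[:,:2]*1000).astype(np.float32));print(lo,len(q),np.median(q[:,2]),b)
E
python3 mod.py w5 140 225 255 325
```

```text
0.02 1142 0.02663326101480315 ((558.837890625, 109.34150695800781), (48.980499267578125, 38.8948974609375), 14.941614151000977)
0.054 471 0.058506559348575515 ((558.8601684570312, 109.12248229980469), (34.39632797241211, 11.826419830322266), 14.639164924621582)
```

```bash
python3 - <<'E'
from h import *
from workcell import readout
o=readout.get_obs();a=np.radians(14.8)
F=frame([0,0,-1],[-np.sin(a),np.cos(a),0])
for z in(.1,.033):print(rel(o,[.5588,.1092,z],F))
E
```

```text
(array([-14.87,   0.26,   0.19]), array([61.3, 17. ,  5.8]))
(array([-14.87,   0.26,   0.19]), array([128.3,  17.2,   5.5]))
```

```bash
python3 -m inch '[[[-8,0,0],[20,8,3],0.3],[[-14.9,0,0],[40,17,5.6],0.4],[[-14.9,0.2,0.2],[61,17,5.6],0.4],[[-14.9,0.2,0.2],[61,17,5.6],0.4],[[-14.9,0.2,0.2],[95,17,5.6],0.4],[[-14.9,0.2,0.2],[115,17,5.6],0.4],[[-14.9,0.2,0.2],[128,17,5.6],0.4],[[-14.9,0.2,0.2],[128,17,5.6],0.4],[[-14.9,0.2,0.2],[128,17,5.6],0.4]]' 60; python3 snap.py wrist w6
python3 - <<'E'
from h import *
from workcell import readout
o=readout.get_obs();a=np.radians(14.8)
F=frame([0,0,-1],[-np.sin(a),np.cos(a),0])
for z in(.1,.033):print(rel(o,[.5588,.1092,z],F))
E
```

```text
clock: 8.82
position: [0.5596, 0.1096, 0.0342]
ee_rot: [-0.56, 0.431, 0.56, 0.432]
ft_force: [-0.2, -0.1, 0.3]
grip_width: 0.596
8.825 [0.55956093 0.10961218 0.03417576] [ 0.5   0.57 -0.97  1.76  0.53  1.1   1.18] [-0.2 -0.1  0.3] 0.5962672287506303
(array([0.03, 0.05, 0.08]), array([-65.8,   0.8,  -0.1]))
(array([0.03, 0.05, 0.08]), array([ 1.2,  0.9, -0.2]))
```

View pics/w6.png

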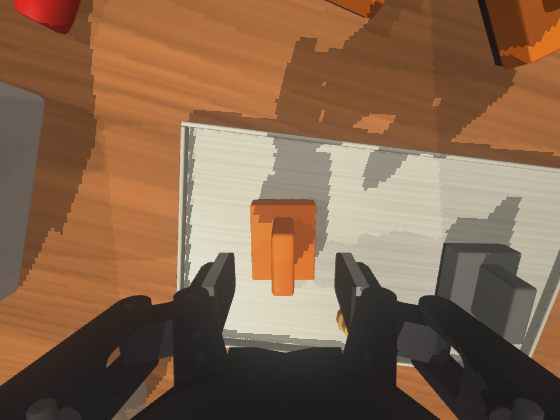

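Orange grip (283,265) centred between the fingers, spare well clear. Close and lift.

```bash
python3 -m inch '[[[0,0,0],[1,0.9,0],1],[[0,0,0],[1,0.9,0],1],[[0,0,0],[1,0.9,0],1],[[0,0,0],[1,0.9,0],1],[[0,0,0],[1,0.9,0],1],[[0,0,0],[-10,0.9,0],1],[[0,0,0],[-50,0.9,0],1],[[0,0,0],[-100,0.9,0],1],[[0,0,0],[-150,0,0],1],[[0,0,0],[-180,0,0],1]]' 70; python3 -m inch '[[[0,0,0],[0,0,0],1]]'; python3 snap.py wrist w7
python3 - <<'E'
from h import *
from workcell import readout
o=readout.get_obs()
B=np.array([.5978,-.1552,.1288])
F=frame(-PZ,PY)
for h in(.1,.06,.005):print(rel(o,B+h*PZ,F))
E
```

```text
clock: 10.12
position: [0.5597, 0.1101, 0.2172]
ee_rot: [0.561, -0.43, -0.56, -0.432]
ft_force: [0.1, 0.3, -2.3]
grip_width: 0.089
clock: 10.25
position: [0.5605, 0.1108, 0.2196]
ee_rot: [0.562, -0.429, -0.559, -0.433]
ft_force: [-0.9, 0.6, -0.8]
grip_width: 0.093
10.25 [0.5604979  0.11076728 0.21964831] [ 0.59  0.39 -1.09  1.55  0.35  1.4   1.3 ] [-0.9  0.6 -0.8] 0.09290564371666701
(array([ 19.82,   5.77, -31.34]), array([   4.2,   81.4, -248.1]))
(array([ 19.82,   5.77, -31.34]), array([  38.2,   61.7, -255.4]))
(array([ 19.82,   5.77, -31.34]), array([  85. ,   34.7, -265.6]))
```

View pics/w7.png

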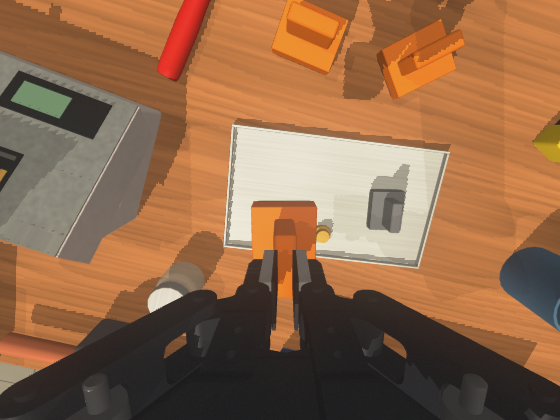

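```bash
python3 -m inch '[[[2,0.6,-3.5],[-15,15,-40],1],[[5,1.5,-8],[-20,30,-80],1],[[8,2.4,-13],[-20,42,-120],1],[[12,3.4,-19],[-15,55,-160],1],[[16,4.6,-25],[-6,70,-200],1],[[18,5.3,-29],[0,78,-230],1],[[19.8,5.8,-31.3],[4,81.5,-248],1],[[19.8,5.8,-31.3],[4,81.5,-248],1],[[19.8,5.8,-31.3],[4,81.5,-248],1],[[19.8,5.8,-31.3],[4,81.5,-248],1]]' ; python3 snap.py wrist w8; python3 snap.py top t8
python3 - <<'E'
from h import *
from workcell import readout
o=readout.get_obs()
B=np.array([.5978,-.1552,.1288])
F=frame(-PZ,PY)
for h in(.1,.06,.005):print(rel(o,B+h*PZ,F))
E
python3 bay.py w8 100 240 200 400 2>/dev/null
```

```text
clock: 11.55
position: [0.5454, -0.149, 0.214]
ee_rot: [-0.602, 0.372, 0.314, 0.633]
ft_force: [-0.0, 0.5, -1.8]
grip_width: 0.089
11.55 [ 0.54542348 -0.14902339  0.21398298] [ 1.22 -0.22 -0.86  2.09 -0.46  0.69  2.08] [-0.   0.5 -1.8] 0.08862427999405068
11.6 [ 0.54539792 -0.14921338  0.21399839] [ 1.22 -0.22 -0.86  2.09 -0.46  0.69  2.08] [ 0.1  0.3 -0.4] 0.08744440560753654
(array([ 0.1 ,  0.01, -0.04]), array([ 0.2,  0.4, -0.8]))
(array([ 0.1 ,  0.01, -0.04]), array([40.2,  0.3, -0.8]))
(array([ 0.1 ,  0.01, -0.04]), array([95.2,  0.3, -0.8]))
n [-0.52867698  0.05172808  0.84724545] 32.08667820242121 yaw -5.588283331612465 17742
depth [ 379  100   21  140 1976] ((3.027557373046875, 86.41519165039062), (125.36732482910156, 18.95587158203125), 5.936396598815918) -> [ 0.58093138 -0.05796169  0.11216301]
dark [ 260  100  106   35 2218] ((-40.14699935913086, 17.91485595703125), (16.431262969970703, 92.76519775390625), 14.405877113342285) -> [ 0.53795487 -0.12264067  0.08922864]
```

View pics/w8.png

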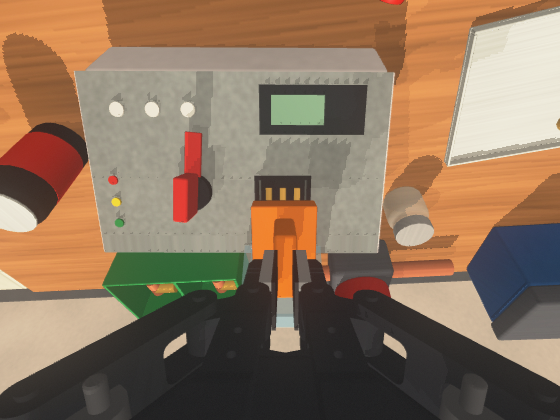

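```bash
python3 - <<'E'
from h import *
o,c=pickle.load(open('pics/w8.pkl','rb'));P,ok=cloud(c,o)
R0=R.from_quat(o['ee_rot']).as_matrix();Tl=(P-o['position'])@R0*1000
h=cv2.cvtColor(c['pixels'],cv2.COLOR_RGB2HSV)
k=ok&(h[...,0]<18)&(h[...,1]>170);k[:195]=0;k[275:]=0;k[:,:240]=0;k[:,330:]=0
q=Tl[k];print(len(q),np.percentile(q,[1,5,50,95,99],axis=0).round(1))
f=q[(q[:,0]>-5)]
b=cv2.minAreaRect(f[:,1:].astype(np.float32));print(np.median(f[:,0]),f.min(0),f.max(0),b)
B=np.array([.5978,-.1552,.1288])
# recess mouth lower edge: dark
d=(h[...,2]<75)&ok;d[:170]=0;d[200:]=0;d[:,:245]=0;d[:,320:]=0
M=np.eye(4);M[:3,:3]=R0;M[:3,3]=o['position'];M=M@c['T_tool_cam'];O=M[:3,3]
D=P-O;Q=O+D*(((B-O)@PZ)/(D@PZ))[...,None]
x=(Q[d]-B);x=np.stack([x@PX,x@PY],1)*1000;print(len(x),np.percentile(x,[0.5,2,98,99.5],axis=0).round(1))
E
```

```text
3717 [[-26.6  -7.4 -18.9]
 [-25.7  -3.  -17.5]
 [  6.3  14.8   0.5]
 [ 11.8  25.4  18. ]
 [ 18.7  25.6  19.7]]
6.695835660420567 [ -4.8274532   -9.13831731 -19.59939352] [20.36925963 25.87091712 20.25313682] ((8.39907455444336, 0.33873558044433594), (39.8414192199707, 35.004981994628906), 89.89696502685547)
935 [[-29.6 -24.8]
 [-29.5 -24. ]
 [ -8.4  24.3]
 [ -8.4  25. ]]<stdin>:13: RuntimeWarning: divide by zero encountered in divide
<stdin>:13: RuntimeWarning: invalid value encountered in multiply
```

```bash
python3 -m inch '[[[0,0,0],[25,-0.5,-1],1],[[0,0,0],[50,-0.5,-1],1],[[0,0,0],[65,-0.5,-1],1],[[0,0,0],[65,-0.5,-1],1],[[0,0,0],[70,-0.5,-1],1],[[0,0,0],[75,-0.5,-1],1],[[0,0,0],[79,-0.5,-1],1],[[0,0,0],[79,-0.5,-1],1]]' 80; python3 snap.py wrist w9
cat > st.py <<'E'
from h import *
from workcell import readout
o=readout.get_obs()
B=np.array([.5978,-.1552,.1288]);R0=R.from_quat(o['ee_rot']).as_matrix()
print(rel(o,B,frame(-PZ,PY)),'ft tool',(R0.T@o['ft_force']).round(1),'tq',(R0.T@o['torque']).round(2),o['joint_pos'].round(2))
E
python3 st.py
```

```text
clock: 12.65
position: [0.5872, -0.1543, 0.147]
ee_rot: [-0.602, 0.372, 0.314, 0.634]
ft_force: [0.1, 0.5, -1.2]
grip_width: 0.083
12.65 [ 0.58724972 -0.15426793  0.14699563] [ 1.24  0.04 -1.01  2.08 -0.09  0.49  1.78] [ 0.1  0.5 -1.2] 0.08287826876990749
(array([ 0.1 ,  0.03, -0.05]), array([21.2,  0.7,  0.1])) ft tool [ 1.1  0.5 -0.2] tq [0.02 0.01 0.73] [ 1.24  0.04 -1.01  2.08 -0.09  0.49  1.78]
```

View pics/w9.png

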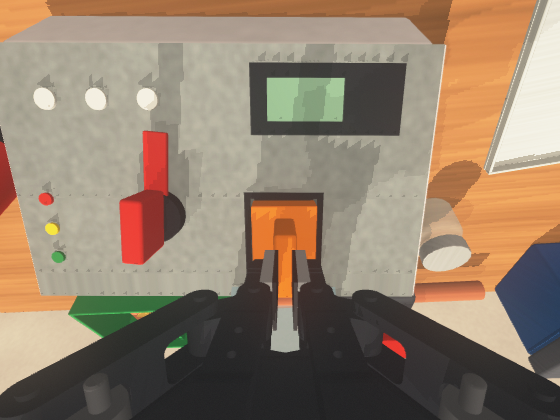

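```bash
python3 -m inch '[[[0,0,0],[4,0,0],1],[[0,0,0],[7,0,0],1],[[0,0,0],[10,0,0],1],[[0,0,0],[12,0,0],1],[[0,0,0],[13,0,0],1]]' 80;python3 st.py
```

```text
clock: 13.32
position: [0.5942, -0.1549, 0.1361]
ee_rot: [-0.602, 0.372, 0.314, 0.634]
ft_force: [-1.6, -0.2, 0.7]
grip_width: 0.082
(array([ 0.1 ,  0.04, -0.05]), array([8. , 0.8, 0. ])) ft tool [-1.5  1.  -0.4] tq [-0.01  0.02  0.64] [ 1.21  0.09 -1.    2.07  0.01  0.47  1.7 ]
```

```bash
python3 -m inch '[[[0,0,0],[1,0,0],1],[[0,0,0],[2,0,0],1],[[0,0,0],[2.5,0,0],1],[[0,0,0],[2.5,0,0],1]]' 80;python3 st.py;python3 snap.py wrist w10
```

```text
clock: 13.82
position: [0.5948, -0.1559, 0.1342]
ee_rot: [-0.602, 0.373, 0.313, 0.633]
ft_force: [-25.1, 2.1, 25.3]
grip_width: 0.081
(array([ 0.1 , -0.07, -0.14]), array([6.2, 0.4, 1. ])) ft tool [-34.7   8.   -0.4] tq [ 0.01 -0.03  2.44] [ 1.2   0.1  -1.    2.07  0.02  0.46  1.69]
13.825 [ 0.5948244  -0.15588241  0.13424713] [ 1.2   0.1  -1.    2.07  0.02  0.46  1.69] [-25.1   2.1  25.3] 0.08073712149549042
```

View pics/w10.png

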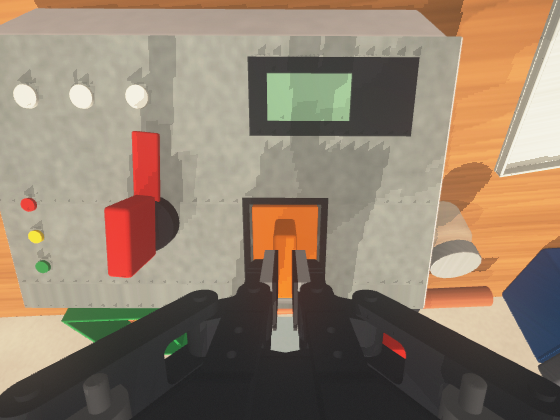

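```bash
python3 -m inch '[[[0,0,0],[0,0,0],1],[[0,0,0],[0,0,0],0.5],[[0,0,0],[0,0,0],0.5],[[0,0,0],[0,0,0],0.5],[[0,0,0],[-10,0,0],0.5],[[0,0,0],[-40,0,0],0.5],[[0,0,0],[-80,20,-30],0.5],[[0,0,0],[-120,60,-60],0.5],[[0,0,0],[-140,60,-60],0.2],[[0,0,0],[-140,60,-60],0.2]]';python3 st.py;python3 snap.py wrist w11;python3 snap.py scene s11;python3 snap.py top t11
```

```text
clock: 15.12
position: [0.4647, -0.2046, 0.2229]
ee_rot: [-0.602, 0.373, 0.312, 0.633]
ft_force: [0.6, -0.1, -0.4]
grip_width: 0.803
(array([ 0.08, -0.25, -0.04]), array([147.2, -58.7,  62.5])) ft tool [ 0.6 -0.4 -0. ] tq [-0.01 -0.02  0.51] [ 1.34 -0.36 -0.71  2.17 -0.68  0.85  2.44]
15.125 [ 0.46469329 -0.20459083  0.22288298] [ 1.34 -0.36 -0.71  2.17 -0.68  0.85  2.44] [ 0.6 -0.1 -0.4] 0.8026309526093018
15.175 [ 0.4651699  -0.20377841  0.22195032] [ 1.34 -0.36 -0.71  2.17 -0.68  0.85  2.44] [ 0.4 -1.1 -0.3] 0.8027001165572295
15.225 [ 0.46529373 -0.20323106  0.22125834] [ 1.34 -0.36 -0.71  2.17 -0.68  0.85  2.44] [ 0.7  0.9 -0.1] 0.7964000572015139
```

View pics/w11.png

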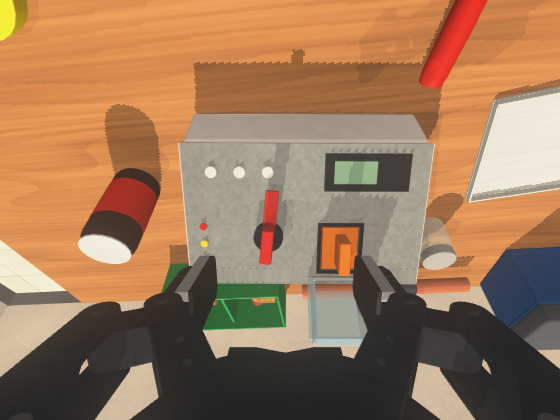

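View pics/t11.png

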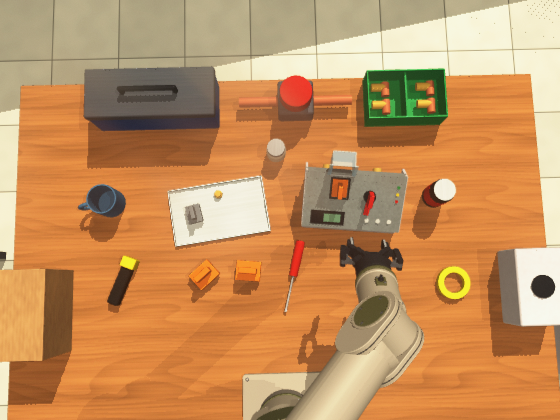

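```bash
python3 - <<'E'
from h import *
o,c=pickle.load(open('pics/w11.pkl','rb'));P,ok=cloud(c,o)
h=cv2.cvtColor(c['pixels'],cv2.COLOR_RGB2HSV)
m=np.zeros(ok.shape,bool);m[145:280,190:425]=1
s=P[ok&m&(h[...,1]<40)&(h[...,2]>90)];d=s@PZ;I=s[abs(d-np.median(d))<.003];ce=I.mean(0);n=np.linalg.svd(I-ce,full_matrices=False)[2][2];n*=np.sign(n[2])
H=(P-ce)@n*1000
k=ok&(h[...,0]<18)&(h[...,1]>170);k[:224]=0;k[275:]=0;k[:,:320]=0;k[:,362:]=0
print('face',[np.median(H[225:242,a:b][k[225:242,a:b]]).round(2) for a,b in((322,334),(334,348),(348,362))],'lower rows',np.median(H[258:270,322:333][k[258:270,322:333]]), 'top',np.percentile(H[k],98))
# panel near bay
g=ok&(h[...,1]<40)&(h[...,2]>90)
print('panel near',np.median(H[225:270,298:312][g[225:270,298:312]]),np.median(H[225:270,368:385][g[225:270,368:385]]))
E
```

```text
face [np.float64(0.11), np.float64(0.8), np.float64(-0.01)] lower rows 0.40287985698125217 top 32.99102528071243
panel near -0.03394798385760381 0.11866156695541394
```

```bash
python3 -m inch '[[[0,0,0],[0,0,0],0.2],[[0,0,0],[0,0,0],0.2]]'; python3 -c "
from workcell import manip
print(manip.hand_in())"
```

```text
clock: 15.52
position: [0.4656, -0.2024, 0.2203]
ee_rot: [-0.601, 0.372, 0.315, 0.633]
ft_force: [-0.3, -0.7, 0.1]
grip_width: 0.798
the job is handed in; nothing more can be done
None
```

The job is done and handed in at 15.5 s. I turned the latch about 76°, from roughly 0.14 to 1.46 rad, and the cover sprang open. Then I took the small orange module from the tray and pressed it into the recess.

- **Module seated:** it reached the floor at about 35 N wrist force. After I let go, wrist-camera depth put its face within about 0.1–0.4 mm of the panel at most points. The patch at the foot of the grip read 0.8 mm, probably picking up edge pixels of the grip.
- **Scene undisturbed:** the final top and wrist views show the cover still open. The spare, the fitting and the other things on the counter looked unmoved by eye.
- **Robot clear:** the gripper was withdrawn about 150 mm from the panel, with wrist force near zero.

No check failed.

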